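# Change the ventilator's filter cassette

### The arm

A 6-joint arm with a two-finger parallel gripper is mounted at the origin on the work surface. World frame = base frame: x ahead of the robot, y to its left, z up, the work surface at z = 0. Lengths are in mm, angles in rad, forces in N, time in s.
With the tool pointing down it reaches from about 350 to 875 mm from the base axis. Payload 4.2 kg.
Tool frame: the origin (TCP) lies between the finger pads; the fingertips stand 25 mm ahead of it and the grasp point (between the pads) lies 6 mm ahead of it; z points along the fingers, y is the line along which they close (so a half turn about z gives the same grasp; the last joint's range is limited). The gripper opens to 85 mm and grips with 20 to 120 N. Pads are 22 mm wide; open, the fingers measure 114 mm over their backs; the gripper's body (76 mm by 85 mm) begins 54 mm behind the grasp point. The pads swing forward as they close: fully open they stand 13 mm farther back than shut.
Start: joints at [1.541, 0.385, 0.008, 0, -1.194, -0.259], TCP at [177.969, 599.105, 256.312] pointing down, gripper open.
Joint ranges: [-3.14, 3.14], [-1.21, 2.06], [-1.07, 1.41], [-3.16, 2.05], [-2.99, -0.16], [-3.1, 3.1]. Speed limits (rad/s): [2.79, 2.79, 3.14, 3.14, 3.14, 3.14].

### API

Orientations are given as a unit quaternion [x, y, z, w].
In Python, from bench import read_state, get_image, job_done gives the robot as it stands.
- The arm moves only by the tool play_rows, never from a script. Its argument "series" is a list of rows, each a list of 6 numbers: the shift along the world's x, y, z in mm, then the turn, a rotation vector about the world's x, y, z in units of 6 degrees (1.0 is 6 degrees). A call has 1 to 20 rows; each row shifts and turns the commanded pose from where the row before left it; what a row does not reach is not made up. A row lasts 1/12 s, in which the tool goes at most 41.7 mm and 7.16 degrees, less where a joint would pass 70% of its speed; a pose out of reach is approached as far as the arm can. A call is refused whole if a number of a shift passes 41.7 or a number of a turn 1, either way. A call with a gripper value outside its range is refused whole. "gripper" is the opening, from 0 (shut) to 1 (fully open), set as the call begins (left out, the last holds). The fingers move at their own pace and stop on an object; the grip force is fixed at half the most. Time passes only in rows, so rows that do not move let the fingers close. It gives the time, the measured TCP pose, the force, the opening and the grip force at its end, in the units of the state.
- read_state(): the state, without advancing time (a new reading comes with each control period).
- get_image(name): name is "scene" or "top" or "wrist"; returns a dict with "image" (480x640x3 uint8, red, green, blue), "fx", "fy", "cx", "cy" (pixels), "eye" and "rotation" of the camera in the world. Camera axes: x right, y down, z forward; pixel columns grow to the right and rows downward; lengths in mm; the calibration is good to about 2 mm. A picture is of the moment at which its call begins. There is no depth.
- job_done(): hands the job in; it is judged then, once.
The state is a dict: "clock": time; "joints": joint angles; "joint_vel": joint speeds; "joint_efforts": joint torques, N m; "position": TCP position; "ee_rot": TCP orientation; "contact_force": force on the tool from outside, world axes, zero at the start; "wrist_torque": the same for the moment, N m; "gripper_width": finger opening in mm; "grasp_force": force on a finger pad.
Only numpy, scipy, OpenCV 4.12 (cv2) and the standard library are available. Lean on these libraries where they do the work, as an engineer would, in place of code of your own. Each camera call takes 0.05 s, during which the arm holds its last target. There are 200 camera calls.

### The job

Pull the used (red-capped) filter cassette out of the white ventilator module and push it upright down through the spring flap in the yellow bin's lid, right through, so that it lies inside and the flap swings shut behind it. Then take the fresh (green-capped) cassette from the blue rack, set it fully home in the module's empty well, and swing the red-knobbed latch bar shut over it. Leave the bottle, bowl, glove box and jar where they stand.

Things in the scene. Friction and masses are not known exactly. Their poses are not given: they have to be found in the camera images.
- used_center (a point): centre (half-way up) of the used filter cassette: a grey upright slab with a brown window and a red cap. 26 mm thick (along its x), 60 mm wide (y), 100 mm tall (z), 0.2 to 0.33 kg. It starts standing loose in the module's well, its upper 48 mm above the module's top.
- fresh_center (a point): centre (half-way up) of the fresh filter cassette: a white upright slab with a green cap, same size and mass as the used one, axes alike. It starts standing loose in the blue rack's pocket (walls up to 36 mm above the table), its underside 6 mm above the table.
- well (a point): centre of the floor of the well in the white ventilator module (fixed, 155 x 140 mm, 60 mm tall), 8 mm above the table. The well is open at the top, 52 mm deep, 36 mm along x and 70 mm along y, with a thin blue rim around its mouth; x, y are the module's axes, z up. A cassette fits with its thickness along x and stands 48 mm proud when fully home.
- latch_pivot (a point): pivot axis of the latch bar (vertical), on a 20 mm post that stands on the module 60 mm to +y of the well's centre; this point is 116 mm above the table. The axes are the module's.
- latch_knob (a point): middle of the upright red knob (20 mm across, 36 mm tall, foot at 120 mm and top at 156 mm above the table) near the end of the steel latch bar (105 mm long, 18 mm wide, from 112 to 120 mm above the table), 95 mm from the pivot. This point is 138 mm above the table.
- latch (a joint): angle of the latch bar, rad: 0 = shut, the bar lies along the module's -y over the well, 4 mm above a cassette that is fully home (one that is not gets in its way); it grows to 1.75 as the bar swings open to the module's +x (counter-clockwise from above; shutting is clockwise). A stiff hinge: it stays where it is left, about 1 N at the knob moves it. It starts open.
- slot (a point): centre of the slot in the lid of the yellow bin (fixed, 140 x 130 mm, 170 mm tall), at the lid's top face, 170 mm above the table; x, y are the bin's axes, z up. The slot is 46 mm along x and 72 mm along y, and is closed by a black flap just below the lid's top; walls guide a part down to 100 mm below the lid's top. The bin's floor lies 162 mm below this point.
- flap (a joint): angle of the black spring flap, rad: 0 = shut (level), up to 1.5 as it swings down into the bin. Hinged along the slot's -x edge, 44 mm long, it springs shut; a cassette's weight does not open it, 8 to 15 N of push does. Let go half-way in, the cassette sticks or drops; press its top with shut fingers to 46 mm or more below the lid's top: it drops the last 15 mm and, fingers out, the flap shuts.
- disinfectant: white disinfectant bottle with a blue cap, 60 mm across, 110 mm tall, standing loose; origin at the centre of its underside. A bystander.
- bowl: steel bowl, 130 mm across, 50 mm tall, standing loose; origin at the centre of its underside. A bystander.
- glove_box: white glove box with a blue top and a dark oval opening, 100 x 200 x 75 mm, loose; origin at the centre of its underside. A bystander.
- jar: amber jar with a yellow lid, 66 mm across, 85 mm tall, loose; origin at the centre of its underside. A bystander.
There are look-alikes about, which are no part of the job. Of the things that look like the part that bears used_center, the smaller one is meant.

How it is judged (in metres and radians):
On the way, in this order (a step that is already met when the one before it is completed fails the run):
1. the used cassette is in the flap, upright, pressing it well open (value of joint flap above 0.7 rad and horizontal distance between used_center and slot below 0.025 m and z of used_center in the frame of slot between -0.09 and 0.03 m and angle between used_center's own z axis and vertical below 0.4 rad), for 0.05 s.
2. the used cassette is right inside the bin and the flap has swung shut behind it (x of used_center in the frame of slot between -0.06 and 0.06 m and y of used_center in the frame of slot between -0.055 and 0.055 m and z of used_center in the frame of slot between -0.17 and -0.085 m and value of joint flap below 0.1 rad), for 0.2 s.
3. the fresh cassette stands fully home in the well, while the latch is still open (x of fresh_center in the frame of well between -0.01 and 0.01 m and y of fresh_center in the frame of well between -0.01 and 0.01 m and z of fresh_center in the frame of well between 0.04 and 0.055 m and angle between fresh_center's own z axis and vertical below 0.12 rad and value of joint latch above 0.6 rad), for 0.1 s.
4. the latch bar is shut over the fresh cassette (x of fresh_center in the frame of well between -0.01 and 0.01 m and y of fresh_center in the frame of well between -0.01 and 0.01 m and z of fresh_center in the frame of well between 0.04 and 0.055 m and angle between fresh_center's own z axis and vertical below 0.12 rad and value of joint latch below 0.15 rad), for 0.2 s.
At the end, for the whole second after the job is handed in: Used cassette in the bin, its centre 85 mm or more below the lid's top, flap shut (under 0.1 rad); fresh cassette in the well within 10 mm of its axes, fully home (centre 40 to 55 mm above the well's floor), within 0.12 rad of upright; latch bar shut (under 0.15 rad) (all of step 2 and all of step 4); the robot touches nothing.
It fails at once if the disinfectant is disturbed (moved over 30 mm) (distance of disinfectant from where it was at the start of the episode above 0.03 m).
It fails at once if the bowl is disturbed (moved over 30 mm) (distance of bowl from where it was at the start of the episode above 0.03 m).
It fails at once if the glove box is disturbed (moved over 30 mm) (distance of glove_box from where it was at the start of the episode above 0.03 m).
It fails at once if the jar is disturbed (moved over 30 mm) (distance of jar from where it was at the start of the episode above 0.03 m).
It also fails if it takes over 66 s, if anything falls off the work surface, if the arm or the gripper's body presses on something with over 40 N, if the wrist force passes 120 N, or if a joint passes its speed limit or range.

## Working session

There is one attempt and no reset: what is moved stays moved. The work goes in short steps, Python scripts to look and compute and a tool call to move; the robot and the scene stay as the last step left them, time stands still between calls to the robot, and variables do not carry over. Pictures are saved under pics/ and viewed, at most 12 in all, crops included, and the job is handed in when it is done.

Besides the shell and the picture viewer there is one more tool, called by a JSON object that holds its "op" and its "data", one argument or row to a line. play_rows: Moves the arm, as the interface text tells. Its arguments: {"type":"object","properties":{"series":{"type":"array","items":{"type":"array","items":{"type":"number"}}},"gripper":{"type":"number"}},"required":["series"]}

```bash
ls; mkdir -p pics
cat > h.py <<'E'
import numpy as np, cv2
from bench import read_state, get_image, job_done
def snap(n,f=None):
    d=get_image(n); d['bgr']=np.ascontiguousarray(np.array(d['image'])[:,:,::-1])
    if f: cv2.imwrite('pics/'+f,d['bgr'])
    return d
def onz(d,u,v,z):
    r=np.array(d['rotation'],float).reshape(3,3)@np.array([(u-d['cx'])/d['fx'],(v-d['cy'])/d['fy'],1.])
    e=np.array(d['eye'],float); return e+r*(z-e[2])/r[2]
def proj(d,p):
    c=np.array(d['rotation'],float).reshape(3,3).T@(np.array(p,float)-np.array(d['eye'],float))
    return c[0]/c[2]*d['fx']+d['cx'],c[1]/c[2]*d['fy']+d['cy']
E
python3 - <<'E'
from h import *
import pickle
s=snap('scene','s1.png');t=snap('top','t1.png');pickle.dump((s,t),open('st.pkl','wb'))
for d in(s,t): print(d['eye'],d['rotation'],d['fx'],d['cx'],d['cy'])
print(read_state())
E
```

```text
pics
[1134.79702633  852.17333177 1107.00457375] [ 0.26291778  0.88173739 -0.37581482 -0.11034782] 623.8147491588555 313.38495224500565 224.56337303002778
[4.05778863e+02 2.24539375e-01 1.45355529e+03] [ 0.70716627 -0.70336492  0.05793676 -0.04286006] 564.9274968507342 325.23749616865075 243.7783727914913
{'clock': 0.1, 'joints': array([ 1.54054577e+00,  3.85466805e-01,  6.75352293e-03, -4.23689886e-04,
       -1.19399868e+00, -2.58603083e-01]), 'joint_vel': array([-9.50884131e-04, -2.82497244e-03,  3.69395641e-03, -2.70198326e-06,
        2.03354232e-03, -2.49368207e-04]), 'joint_efforts': array([-6.89581179e-05, -3.93318522e+01,  1.88930601e+01,  4.19800624e+00,
       -2.60286361e-03,  6.20741474e-06]), 'position': array([177.88084075, 598.65576125, 255.33685352]), 'ee_rot': array([ 9.89576842e-01, -1.44002493e-01, -8.65040777e-05,  9.74015058e-04]), 'contact_force': array([-0.00534355,  1.73350915,  0.51453192]), 'wrist_torque': array([-0.04307662, -0.00526377,  0.0449704 ]), 'grasp_force': 0.0, 'gripper_width': 85.20283437403644}
```

Rotation is a quaternion.

```bash
sed -i "s/np.array(d\['rotation'\],float).reshape(3,3)/R(d)/; 2a from scipy.spatial.transform import Rotation\ndef R(d): return Rotation.from_quat(d['rotation']).as_matrix()" h.py; cat h.py | head -14
```

```text
import numpy as np, cv2
from bench import read_state, get_image, job_done
from scipy.spatial.transform import Rotation
def R(d): return Rotation.from_quat(d['rotation']).as_matrix()
def snap(n,f=None):
    d=get_image(n); d['bgr']=np.ascontiguousarray(np.array(d['image'])[:,:,::-1])
    if f: cv2.imwrite('pics/'+f,d['bgr'])
    return d
def onz(d,u,v,z):
    r=R(d)@np.array([(u-d['cx'])/d['fx'],(v-d['cy'])/d['fy'],1.])
    e=np.array(d['eye'],float); return e+r*(z-e[2])/r[2]
def proj(d,p):
    c=R(d).T@(np.array(p,float)-np.array(d['eye'],float))
    return c[0]/c[2]*d['fx']+d['cx'],c[1]/c[2]*d['fy']+d['cy']
```

View pics/s1.png

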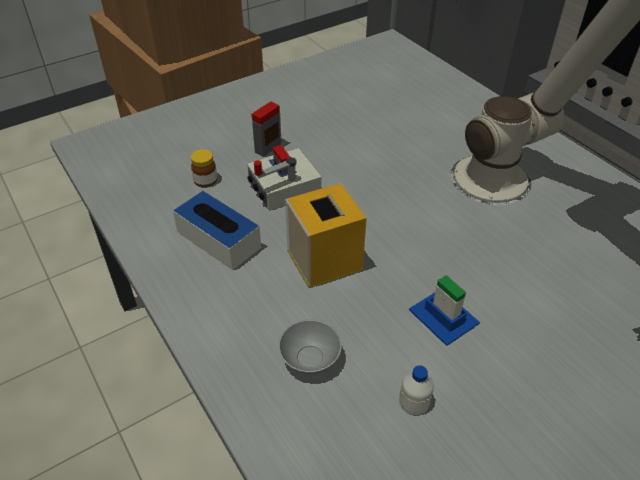

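View pics/t1.png

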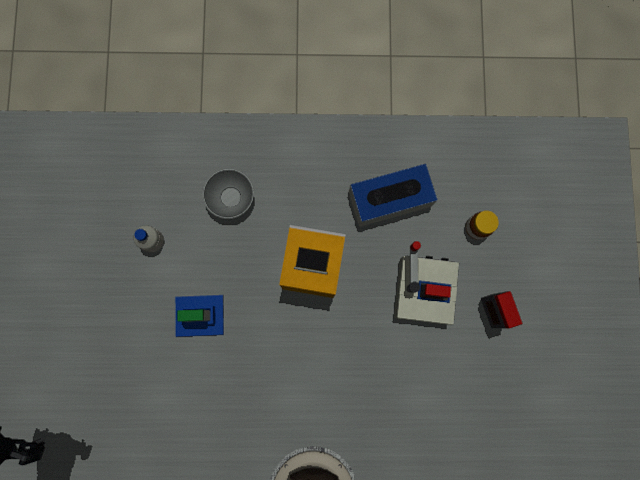

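```bash
cat > m.py <<'E'
from h import *
import pickle
s,t=pickle.load(open('st.pkl','rb'))
def rects(d,lo,hi,z,amin,box=None):
    h=cv2.cvtColor(d['bgr'],cv2.COLOR_BGR2HSV); m=cv2.inRange(h,lo,hi)
    if lo[0]==0 and hi[0]<=10: m|=cv2.inRange(h,(172,lo[1],lo[2]),(180,255,255))
    if box: 
        k=np.zeros_like(m);k[box[1]:box[3],box[0]:box[2]]=255;m&=k
    cs,_=cv2.findContours(m,cv2.RETR_EXTERNAL,cv2.CHAIN_APPROX_NONE)
    for c in cs:
        if cv2.contourArea(c)<amin: continue
        u,v=c[:,0,0].mean(),c[:,0,1].mean()
        P=np.array([onz(d,a,b,z)[:2] for a,b in c[:,0]],np.float32)
        r=cv2.minAreaRect(P); print((round(u),round(v)),z,np.round(r[0],1),np.round(r[1],1),round(r[2],1))
if __name__=='__main__':
    for n,d,bin_,mod in(('top',t,(285,230,340,295),(390,250,462,330)),('scene',s,(295,185,365,225),(245,145,322,205))):
        print(n,'red');rects(d,(0,150,60),(8,255,255),108,20)
        print('green');rects(d,(45,100,40),(80,255,255),106,20)
        print('yellow');rects(d,(15,150,100),(30,255,255),170,200)
        print('slot');rects(d,(0,0,0),(180,255,70),170,150,bin_)
        print('white');rects(d,(0,0,140),(180,60,255),60,200,mod)
    a=t['bgr'][235:335,385:525];b=t['bgr'][220:320,270:410]
    c=s['bgr'][90:210,240:330]
    a=cv2.resize(a,(560,400),interpolation=2);c=cv2.resize(c,None,fx=400/120,fy=400/120,interpolation=2)[:,:240]
    cv2.imwrite('pics/c1.png',np.hstack([a,c]))
E
python3 m.py
```

```text
top red
(509, 309) 108 [ 444.9 -467.1] [82.2 34.6] 18.2
(438, 290) 108 [ 488.9 -297. ] [59.1 25.8] 83.2
(416, 245) 108 [ 597.7 -247.4] [17.  17.4] 44.8
green
(190, 315) 106 [426.6 289.8] [25.7 56.9] 0.3
yellow
(312, 261) 170 [551.6   3.3] [129.8 133.5] 80.6
(487, 222) 170 [ 645.2 -402.5] [49.6 51.6] 0.4
slot
(306, 292) 170 [483.   11.8] [ 15.8 104.3] 0.3
(312, 259) 170 [554.4   3.3] [69.6 44.9] 80.3
white
(430, 307) 60 [ 462.9 -280.6] [137.8  89.8] 83.6
(438, 271) 60 [ 538.5 -306.7] [100.5  56.3] 82.2
scene red
(258, 168) 108 [ 574.6 -272.5] [58.3 15.9] 64.3
(280, 153) 108 [ 493.7 -294.4] [67.2 30.3] 82.2
(265, 112) 108 [ 432.2 -479.8] [103.6  56.1] 17.9
green
(451, 288) 106 [432.6 297.3] [34.2 65.6] 2.4
yellow
(326, 209) 170 [551.4   5.1] [132.2 132.7] 80.8
(201, 156) 170 [ 701.9 -319.3] [47.9 50.6] 56.6
slot
(325, 208) 170 [554.5   4.4] [68.8 43.5] 81.0
white
(271, 179) 60 [ 535.2 -267.6] [54.2 74. ] 83.0
(296, 174) 60 [ 489.2 -281.9] [139.  145.9] 83.4
```

View pics/c1.png

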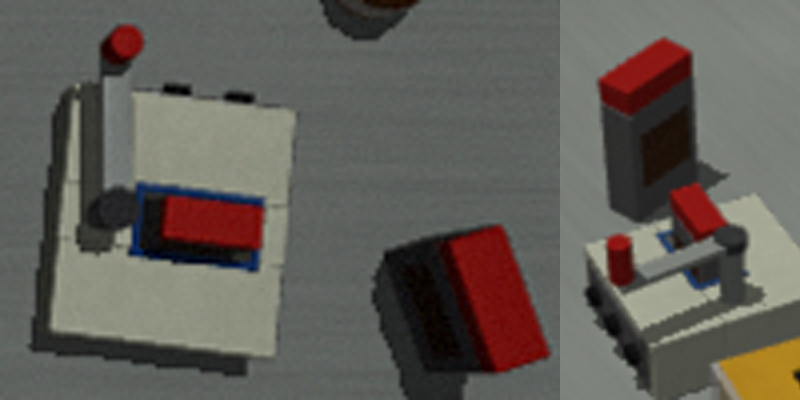

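Look-alikes for the used cassette are the red-capped slab in the module well at top (438,290), cap 59x26 mm, and a larger free-standing one at (509,309), cap about 82x35 mm. The smaller one, in the white module's blue-rimmed well, is the target. The latch knob at (416,245) is the only other red thing. Moving over the module.

{"op": "play_rows", "data": {
  "series": [
    [20,-30,0,0,0,-1],
    [20,-30,0,0,0,-1],
    [20,-30,0,0,0,-1],
    [20,-30,0,0,0,-1],
    [20,-30,0,0,0,-1],
    [20,-30,0,0,0,-1],
    [20,-30,0,0,0,-1],
    [20,-30,0,0,0,-1],
    [20,-30,0,0,0,-1],
    [20,-30,0,0,0,-1],
    [20,-30,0,0,0,-1],
    [20,-30,0,0,0,-1],
    [20,-30,0,0,0,-1]
  ],
  "gripper": 1
}}

```text
clock: 1.18
position: [438.4, 207.3, 256.2]
ee_rot: [-0.677, 0.736, 0.0, -0.0]
contact_force: [1.0, -0.8, 0.2]
gripper_width: 85.3
grasp_force: 0.0
```

{"op": "play_rows", "data": {
  "series": [
    [3,-32,0,0,0,-0.4],
    [3,-32,0,0,0,0],
    [3,-32,0,0,0,0],
    [3,-32,0,0,0,0],
    [3,-32,0,0,0,0],
    [3,-32,0,0,0,0],
    [3,-32,0,0,0,0],
    [3,-32,0,0,0,0],
    [3,-32,0,0,0,0],
    [3,-32,0,0,0,0],
    [3,-32,0,0,0,0],
    [3,-32,0,0,0,0],
    [3,-32,0,0,0,0],
    [3,-32,0,0,0,0],
    [3,-32,0,0,0,0],
    [3,-32,0,0,0,0],
    [0,0,0,0,0,0],
    [0,0,0,0,0,0]
  ]
}}

```text
clock: 2.68
position: [485.4, -304.2, 255.1]
ee_rot: [-0.662, 0.75, 0.001, -0.0]
contact_force: [0.0, 0.4, 0.3]
gripper_width: 85.6
grasp_force: 0.0
```

Run:
```python
from m import *
w=snap('wrist','w1.png');pickle.dump(w,open('w1.pkl','wb'))
print(w['eye'],w['fx']);rects(w,(0,150,50),(8,255,255),108,200)
print('blue');rects(w,(100,150,40),(125,255,255),62,200)
s=read_state();print(s['clock'],s['position'],Rotation.from_quat(s['ee_rot']).as_matrix().round(3).tolist(),s['joints'])
```

```text
[ 477.56860051 -373.99604114  372.6031173 ] 427.9497322292344
(311, 239) 108 [ 489.9 -298.8] [60.2 26. ] 82.8
(312, 3) 108 [ 471.1 -432.4] [ 6.  18.3] 82.9
blue
(32, 331) 62 [ 726.  -237.2] [ 30.4 123.4] 16.2
(308, 206) 62 [ 490.  -299.2] [72.8 43.4] 83.1
2.7333 [ 485.42106571 -303.13727042  255.42704733] [[-0.122, -0.992, -0.002], [-0.992, 0.122, 0.001], [-0.001, 0.002, -1.0]] [-2.75467805e-01  2.96832505e-01 -1.24732939e-01 -5.00793378e-04
 -1.15104744e+00  1.52931550e-01]
```

View pics/w1.png

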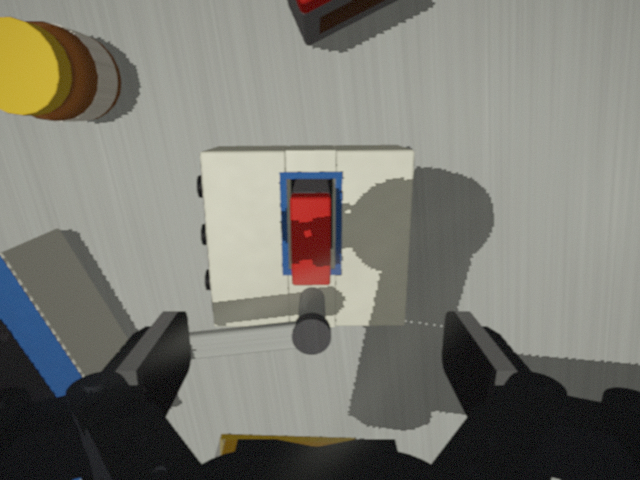

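The wrist view shows the red cap at (311,239) in the blue rim, with the latch open off to the right of the tool. Correcting and grasping across the thickness.

{"op": "play_rows", "data": {
  "series": [
    [2.3,2.2,-14,0,0,0],
    [2.2,2.2,-20,0,0,0],
    [0,0,-25,0,0,0],
    [0,0,-25,0,0,0],
    [0,0,-25,0,0,0],
    [0,0,-20,0,0,0],
    [0,0,-15,0,0,0],
    [0,0,-8,0,0,0],
    [0,0,0,0,0,0],
    [0,0,0,0,0,0]
  ]
}}

```text
clock: 3.57
position: [490.9, -297.9, 104.8]
ee_rot: [-0.664, 0.748, -0.0, -0.0]
contact_force: [0.4, -0.5, 0.9]
gripper_width: 85.3
grasp_force: 0.0
```

{"op": "play_rows", "data": {
  "series": [
    [0,0,0,0,0,0],
    [0,0,0,0,0,0],
    [0,0,0,0,0,0],
    [0,0,0,0,0,0],
    [0,0,0,0,0,0],
    [0,0,0,0,0,0],
    [0,0,0,0,0,0],
    [0,0,0,0,0,0]
  ],
  "gripper": 0
}}

```text
clock: 4.23
position: [490.4, -298.7, 104.9]
ee_rot: [-0.663, 0.749, -0.0, -0.0]
contact_force: [-1.5, 0.2, 5.9]
gripper_width: 24.8
grasp_force: 59.8
```

{"op": "play_rows", "data": {
  "series": [
    [0,0,10,0,0,0],
    [0,0,20,0,0,0],
    [0,0,30,0,0,0],
    [0,0,35,0,0,0],
    [0,0,35,0,0,0],
    [0,0,30,0,0,0],
    [0,0,20,0,0,0],
    [0,0,10,0,0,0]
  ]
}}

```text
clock: 4.9
position: [491.2, -298.7, 297.5]
ee_rot: [-0.663, 0.749, -0.002, 0.001]
contact_force: [1.0, 0.1, -2.7]
gripper_width: 25.2
grasp_force: 59.6
```

{"op": "play_rows", "data": {
  "series": [
    [2,10,0,0,0,0],
    [4,20,0,0,0,0],
    [6,30,0,0,0,-0.1],
    [8,36,0,0,0,-0.1],
    [8,36,0,0,0,-0.1],
    [8,36,0,0,0,-0.1],
    [8,36,0,0,0,0],
    [7,32,0,0,0,0],
    [6,30,0,0,0,0],
    [4,20,0,0,0,0],
    [3,12,0,0,0,0],
    [0,4.5,0,0,0,0],
    [0,0,0,0,0,0],
    [0,0,0,0,0,0]
  ]
}}

```text
clock: 6.07
position: [553.9, 3.4, 293.5]
ee_rot: [-0.647, 0.763, 0.0, -0.001]
contact_force: [-0.0, -0.4, -3.3]
gripper_width: 24.8
grasp_force: 59.5
```

Run:
```python
from m import *
s=read_state();print(s['clock'],s['position'],s['contact_force'],s['gripper_width'],s['ee_rot'])
z=s['position'][2]+3
w=snap('wrist','w2.png');sc=snap('scene','s2.png');t=snap('top')
cv2.imwrite('pics/c2.png',np.hstack([cv2.resize(w['bgr'],(400,300)),cv2.resize(sc['bgr'][90:300,230:510],(400,300))]))
for d in (w,sc,t):
  print('red');rects(d,(0,150,40),(8,255,255),z,60)
print('bin');rects(w,(15,150,60),(30,255,255),170,200);rects(t,(15,150,100),(30,255,255),170,200)
```

```text
6.0667 [553.88993027   3.41439455 293.47108886] [-0.00493316 -0.37327971 -3.2929589 ] 24.775898860937012 [-6.46967731e-01  7.62516689e-01  4.21310029e-04 -9.36122698e-04]
red
(316, 348) 296.47108885744456 [554.3   2.5] [63.8 26. ] 80.6
red
(258, 168) 296.47108885744456 [680.3 -60.3] [47.3 12.9] 64.3
(328, 167) 296.47108885744456 [553.7  16.6] [76.3 28.9] 56.3
(265, 112) 296.47108885744456 [ 564.7 -228.5] [84.  45.5] 17.9
red
(508, 309) 296.47108885744456 [ 438.9 -400. ] [70.6 33.1] 18.2
bin
(318, 221) 170 [552.5   3.7] [131.4 133.3] 80.9
(334, 266) 170 [543.8 -42.8] [ 36.3 133.7] 80.6
(487, 222) 170 [ 645.2 -401.5] [49.1 50.3] 88.0
```

View pics/c2.png

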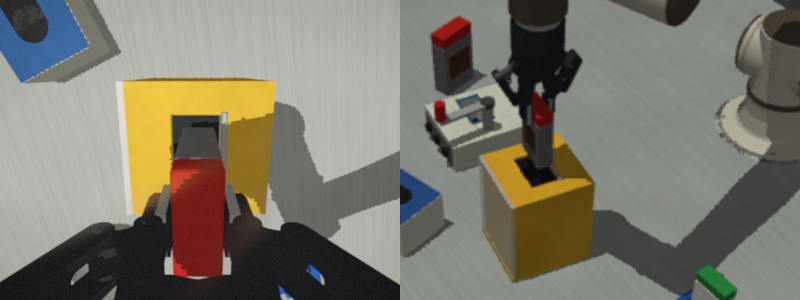

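The held cap's centre is (554.3,2.5) against the slot at (554,3.8), with the same yaw. The cassette hangs straight above the slot. Pushing it in.

{"op": "play_rows", "data": {
  "series": [
    [0,1,-10,0,0,0],
    [0,0,-12,0,0,0],
    [0,0,-8,0,0,0],
    [0,0,-8,0,0,0],
    [0,0,-8,0,0,0],
    [0,0,-8,0,0,0],
    [0,0,-8,0,0,0],
    [0,0,-8,0,0,0],
    [0,0,-8,0,0,0],
    [0,0,-7,0,0,0],
    [0,0,-6,0,0,0],
    [0,0,0,0,0,0],
    [0,0,0,0,0,0]
  ]
}}

```text
clock: 7.3
position: [553.9, 5.0, 201.5]
ee_rot: [-0.647, 0.762, 0.001, -0.001]
contact_force: [5.6, -0.8, -6.4]
gripper_width: 24.9
grasp_force: 59.2
```

{"op": "play_rows", "data": {
  "series": [
    [0,0,0,0,0,0],
    [0,0,0,0,0,0],
    [0,0,0,0,0,0],
    [0,0,0,0,0,0],
    [0,0,0,0,0,0],
    [0,0,15,0,0,0],
    [0,0,25,0,0,0],
    [0,0,20,0,0,0]
  ],
  "gripper": 0.7
}}

```text
clock: 7.97
position: [554.1, 4.9, 264.4]
ee_rot: [-0.647, 0.762, 0.0, -0.001]
contact_force: [0.3, 0.1, 0.8]
gripper_width: 59.6
grasp_force: 0.0
```

{"op": "play_rows", "data": {
  "series": [
    [0,0,0,0,0,1],
    [0,0,0,0,0,1],
    [0,0,0,0,0,1],
    [0,0,0,0,0,1],
    [0,0,0,0,0,1],
    [0,0,0,0,0,1],
    [0,0,0,0,0,1],
    [0,0,0,0,0,1],
    [0,0,0,0,0,1],
    [0,0,0,0,0,1],
    [0,0,0,0,0,1],
    [0,0,0,0,0,1],
    [0,0,0,0,0,1],
    [0,0,0,0,0,1],
    [0,0,0,0,0,1]
  ],
  "gripper": 0
}}

```text
clock: 9.22
position: [554.0, 5.0, 263.4]
ee_rot: [0.997, -0.079, -0.0, 0.0]
contact_force: [0.4, -0.7, 0.7]
gripper_width: -0.2
grasp_force: 0.0
```

Run:
```python
from m import *
s=read_state();print(s['clock'],s['position'],s['gripper_width'])
w=snap('wrist');sc=snap('scene')
cv2.imwrite('pics/c3.png',np.hstack([cv2.resize(w['bgr'],(400,300)),cv2.resize(sc['bgr'][90:300,230:510],(400,300))]))
for z in (170,200):rects(w,(0,150,40),(8,255,255),z,60)
```

```text
9.2167 [553.98477779   4.98127242 263.39760046] -0.22530645438741811
(313, 259) 170 [554.7   6.7] [69.6 40. ] 81.0
(313, 259) 200 [564.7   5. ] [59.7 34.3] 81.0
```

View pics/c3.png

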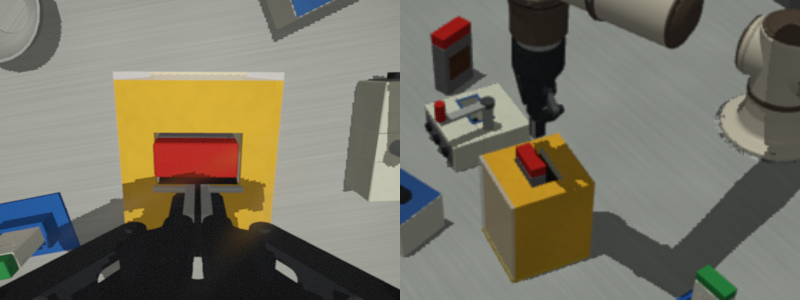

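The cassette stands upright in the slot with its cap about 30 mm proud, leaning to the +x wall. The shut fingers are above it. Pressing it through.

{"op": "play_rows", "data": {
  "series": [
    [2,0,-10,0,0,0],
    [2,0,-14,0,0,0],
    [0,0,-8,0,0,0],
    [0,0,-8,0,0,0],
    [0,0,-8,0,0,0],
    [0,0,-8,0,0,0],
    [0,0,-8,0,0,0],
    [0,0,-8,0,0,0],
    [0,0,-8,0,0,0],
    [0,0,-8,0,0,0],
    [0,0,-8,0,0,0],
    [0,0,-8,0,0,0],
    [0,0,-8,0,0,0],
    [0,0,-7,0,0,0],
    [0,0,0,0,0,0],
    [0,0,0,0,0,0]
  ]
}}

```text
clock: 10.65
position: [559.9, 5.2, 143.7]
ee_rot: [0.997, -0.082, 0.002, -0.0]
contact_force: [7.2, -1.5, -3.7]
gripper_width: 0.1
grasp_force: 3.2
```

{"op": "play_rows", "data": {
  "series": [
    [0,0,10,0,0,0],
    [0,0,20,0,0,0],
    [0,0,25,0,0,0],
    [0,0,25,0,0,0],
    [0,0,20,0,0,0],
    [0,0,10,0,0,0]
  ]
}}

```text
clock: 11.15
position: [558.5, 5.1, 256.4]
ee_rot: [0.997, -0.081, 0.001, -0.0]
contact_force: [-0.6, 0.4, 1.1]
gripper_width: 0.0
grasp_force: 0.0
```

{"op": "play_rows", "data": {
  "series": [
    [-6,14,0,0,0,-1],
    [-10,22,0,0,0,-1],
    [-10,22,0,0,0,-1],
    [-10,22,0,0,0,-1],
    [-10,22,0,0,0,-1],
    [-10,22,0,0,0,-1],
    [-10,22,0,0,0,-1],
    [-10,22,0,0,0,-1],
    [-10,22,0,0,0,-1],
    [-10,22,0,0,0,-1],
    [-10,22,0,0,0,-1],
    [-10,22,0,0,0,-1],
    [-10,20,0,0,0,-1],
    [-6,10,0,0,0,-0.4],
    [0,0,0,0,0,0],
    [0,0,0,0,0,0]
  ],
  "gripper": 1
}}

```text
clock: 12.48
position: [425.5, 290.8, 253.1]
ee_rot: [0.709, -0.705, -0.0, 0.002]
contact_force: [-0.0, -0.2, -0.7]
gripper_width: 85.4
grasp_force: 0.0
```

Run:
```python
from m import *
s=read_state();print(s['clock'],s['position'],s['gripper_width'],Rotation.from_quat(s['ee_rot']).as_matrix()[:,1])
w=snap('wrist');sc=snap('scene');t=snap('top')
cv2.imwrite('pics/c4.png',np.vstack([np.hstack([cv2.resize(w['bgr'],(400,300)),cv2.resize(sc['bgr'][90:300,230:510],(400,300))]),np.hstack([cv2.resize(t['bgr'][220:310,270:390],(400,300),interpolation=2),cv2.resize(sc['bgr'][170:260,270:390],(400,300),interpolation=2)])]))
rects(w,(45,100,40),(80,255,255),106,60);print('blue');rects(w,(100,150,40),(125,255,255),3,500)
print('slot');rects(sc,(0,0,0),(180,255,70),170,150,(295,185,365,225))
```

```text
12.4833 [425.46944799 290.8152902  253.09133523] 85.43779538146555 [-0.99997657 -0.00637716  0.00248744]
(311, 231) 106 [429.4 291.2] [25.5 60.3] 1.4
blue
(48, 389) 3 [692.1 482.4] [42.7 22.6] 32.3
(311, 198) 3 [430.1 291.2] [ 98.6 119.2] 2.5
slot
(325, 208) 170 [554.6   4.7] [68.2 43.5] 81.0
```

View pics/c4.png

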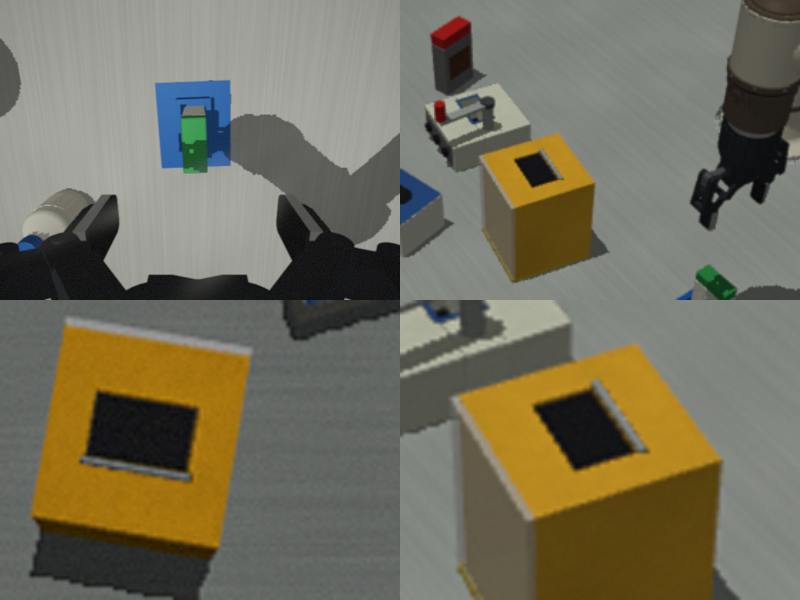

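The flap looks shut again: the slot is dark with unchanged outline and the cassette is gone. In the wrist view the green cap is at (429.4,291.2), yaw about 1.5°. Grasping it.

{"op": "play_rows", "data": {
  "series": [
    [2,0.2,-14,0,0,0.2],
    [1.8,0.2,-20,0,0,0],
    [0,0,-25,0,0,0],
    [0,0,-25,0,0,0],
    [0,0,-25,0,0,0],
    [0,0,-20,0,0,0],
    [0,0,-14,0,0,0],
    [0,0,-8,0,0,0],
    [0,0,0,0,0,0],
    [0,0,0,0,0,0]
  ]
}}

```text
clock: 13.47
position: [430.7, 291.1, 103.5]
ee_rot: [0.716, -0.698, 0.0, 0.0]
contact_force: [0.9, 0.0, 0.4]
gripper_width: 85.6
grasp_force: 0.0
```

{"op": "play_rows", "data": {
  "series": [
    [0,0,0,0,0,0],
    [0,0,0,0,0,0],
    [0,0,0,0,0,0],
    [0,0,0,0,0,0],
    [0,0,0,0,0,0],
    [0,0,0,0,0,0],
    [0,0,0,0,0,0],
    [0,0,0,0,0,0]
  ],
  "gripper": 0
}}

```text
clock: 14.13
position: [430.3, 291.6, 104.0]
ee_rot: [0.716, -0.698, 0.0, -0.0]
contact_force: [-3.1, -0.8, 5.8]
gripper_width: 25.0
grasp_force: 59.8
```

{"op": "play_rows", "data": {
  "series": [
    [0,0,10,0,0,0],
    [0,0,20,0,0,0],
    [0,0,30,0,0,0],
    [0,0,35,0,0,0],
    [0,0,35,0,0,0],
    [0,0,30,0,0,0],
    [0,0,25,0,0,0],
    [0,0,10,0,0,0],
    [0,0,0,0,0,0]
  ]
}}

```text
clock: 14.88
position: [430.8, 292.0, 300.6]
ee_rot: [0.716, -0.698, -0.0, -0.003]
contact_force: [-0.0, 0.2, -2.0]
gripper_width: 25.2
grasp_force: 59.2
```

{"op": "play_rows", "data": {
  "series": [
    [1.5,-14,0,0,0,0],
    [2.5,-25,0,0,0,0],
    [3.5,-36,0,0,0,-0.2],
    [3.5,-36,0,0,0,-0.2],
    [3.5,-36,0,0,0,-0.2],
    [3.5,-36,0,0,0,-0.2],
    [3.5,-36,0,0,0,-0.2],
    [3.5,-36,0,0,0,-0.2],
    [3.5,-36,0,0,0,-0.2],
    [3.5,-36,0,0,0,0],
    [3.5,-36,0,0,0,0],
    [3.5,-36,0,0,0,0],
    [3.5,-36,0,0,0,0],
    [3.5,-36,0,0,0,0],
    [3.5,-36,0,0,0,0],
    [3.5,-36,0,0,0,0],
    [3,-28,0,0,0,0],
    [2,-16,0,0,0,0],
    [1,-4,0,0,0,0],
    [0,0,0,0,0,0]
  ]
}}

```text
clock: 16.55
position: [487.9, -300.5, 295.0]
ee_rot: [-0.662, 0.75, 0.003, -0.001]
contact_force: [-0.3, 0.7, -1.9]
gripper_width: 24.9
grasp_force: 59.0
```

Run:
```python
from m import *
s=read_state();p=s['position'];print(s['clock'],p,s['contact_force'],Rotation.from_quat(s['ee_rot']).as_matrix()[:,1])
w=snap('wrist');cv2.imwrite('pics/c5.png',w['bgr'])
rects(w,(45,100,40),(80,255,255),p[2]+3,60);print('blue');rects(w,(100,150,40),(125,255,255),61,100)
```

```text
16.55 [ 487.92294223 -300.45703775  295.01364198] [-0.33660751  0.65225484 -1.87693641] [-0.99231046  0.12363668  0.00582425]
(319, 335) 298.0136419770817 [ 488.2 -302.6] [62.8 25.7] 83.6
blue
(26, 375) 61 [ 779.7 -173.7] [ 28.8 109.8] 16.4
(60, 312) 61 [ 733.5 -222.8] [ 53.6 150.6] 16.3
(310, 178) 61 [ 488.3 -313.8] [42.3 43.2] 82.9
```

View pics/c5.png

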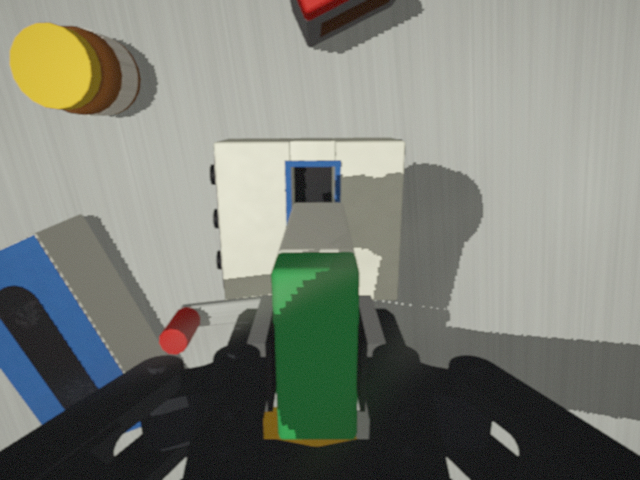

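The view shows the empty well, rim at (310,178), and the green cassette about 1 mm short in x and 3 mm short in y. Correcting and lowering to just inside the mouth.

{"op": "play_rows", "data": {
  "series": [
    [1,1.5,-10,0,0,0],
    [0,1.5,-20,0,0,0],
    [0,0,-25,0,0,0],
    [0,0,-25,0,0,0],
    [0,0,-20,0,0,0],
    [0,0,-15,0,0,0],
    [0,0,-10,0,0,0],
    [0,0,-5,0,0,0],
    [0,0,-5,0,0,0],
    [0,0,-5,0,0,0],
    [0,0,-5,0,0,0],
    [0,0,0,0,0,0]
  ]
}}

```text
clock: 17.6
position: [490.0, -296.3, 152.7]
ee_rot: [-0.663, 0.749, 0.0, -0.0]
contact_force: [-0.2, -0.1, -2.2]
gripper_width: 24.6
grasp_force: 59.0
```

{"op": "play_rows", "data": {
  "series": [
    [0,0,-5,0,0,0],
    [0,0,-8,0,0,0],
    [0,0,-8,0,0,0],
    [0,0,-8,0,0,0],
    [0,0,-6,0,0,0],
    [0,0,-4,0,0,0],
    [0,0,-3,0,0,0],
    [0,0,-2,0,0,0],
    [0,0,0,0,0,0]
  ]
}}

```text
clock: 18.35
position: [490.2, -296.6, 108.9]
ee_rot: [-0.663, 0.749, 0.0, -0.0]
contact_force: [0.0, 0.3, -1.8]
gripper_width: 25.1
grasp_force: 59.0
```

{"op": "play_rows", "data": {
  "series": [
    [0,0,-1.5,0,0,0],
    [0,0,-1,0,0,0],
    [0,0,0,0,0,0]
  ]
}}

```text
clock: 18.6
position: [490.3, -296.6, 106.9]
ee_rot: [-0.663, 0.749, -0.0, 0.0]
contact_force: [-0.6, 1.3, -2.8]
gripper_width: 24.8
grasp_force: 59.0
```

{"op": "play_rows", "data": {
  "series": [
    [0,0,0,0,0,0],
    [0,0,0,0,0,0],
    [0,0,0,0,0,0],
    [0,0,0,0,0,0],
    [0,0,0,0,0,0],
    [0,0,10,0,0,0],
    [0,0,25,0,0,0],
    [0,0,35,0,0,0],
    [0,0,35,0,0,0],
    [0,0,30,0,0,0],
    [0,0,10,0,0,0],
    [0,0,0,0,0,0]
  ],
  "gripper": 0.8
}}

```text
clock: 19.6
position: [491.7, -297.2, 256.5]
ee_rot: [-0.663, 0.749, -0.004, 0.002]
contact_force: [0.4, 0.2, -0.7]
gripper_width: 68.5
grasp_force: 0.0
```

Run:
```python
from m import *
s=read_state();p=s['position'];print(s['clock'],p,s['contact_force'])
w=snap('wrist');cv2.imwrite('pics/w6.png',w['bgr']);t=snap('top');sc=snap('scene');pickle.dump((w,t,sc),open('a.pkl','wb'))
for d in(w,sc):
  print('g');rects(d,(45,100,40),(80,255,255),108,60)
print('blue');rects(w,(100,150,40),(125,255,255),61,100)
for n,d in(('w',w),('t',t),('sc',sc)):
  print('knob',n);rects(d,(0,150,40),(8,255,255),156,20)
cv2.imwrite('pics/c6.png',np.hstack([cv2.resize(w['bgr'],(400,300)),cv2.resize(sc['bgr'][120:210,230:350],(400,300),interpolation=2)]))
```

```text
19.6 [ 491.73986906 -297.24203385  256.45922098] [ 0.38288017  0.18749287 -0.72527108]
g
(322, 234) 108 [ 490.4 -296.7] [59.8 25.5] 83.2
g
(281, 153) 108 [ 493.  -293.6] [66.2 29.3] 81.4
blue
(4, 391) 61 [ 773.1 -175.1] [38.3 14.3] 71.5
(42, 320) 61 [ 728.  -234.3] [ 35.1 132.2] 16.5
(318, 200) 61 [ 490.4 -296.7] [77.3 43.6] 83.2
knob w
knob t
(509, 312) 156 [ 436.9 -450. ] [67.  38.3] 18.2
knob sc
(258, 168) 156 [ 601.5 -218.5] [55.5 15.1] 64.3
(266, 113) 156 [ 466. -416.] [98.6 53.9] 17.9
```

View pics/c6.png

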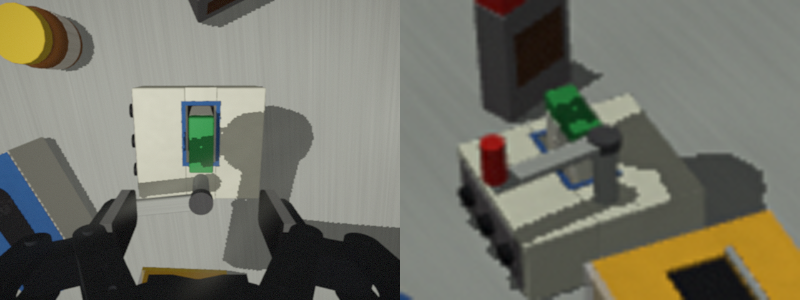

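The fresh cassette is centred at (490.4,-296.7), the same as the rim, at the expected height and upright. Next is the latch. The knob is at about (591,-239) and the pivot at about (497.5,-237). I'll push the knob from its +y side with shut fingers, along the 95 mm arc.

{"op": "play_rows", "data": {
  "series": [
    [20,18,0,0,0,0],
    [30,28,0,0,0,0],
    [30,28,0,0,0,0],
    [20,20,0,0,0,0],
    [0,0,0,0,0,0],
    [0,0,0,0,0,0],
    [0,0,-20,0,0,0],
    [0,0,-25,0,0,0],
    [0,0,-25,0,0,0],
    [0,0,-20,0,0,0],
    [0,0,-11,0,0,0],
    [0,0,-5,0,0,0],
    [0,0,0,0,0,0]
  ],
  "gripper": 0
}}

```text
clock: 20.83
position: [589.2, -203.2, 144.5]
ee_rot: [-0.663, 0.749, 0.001, -0.001]
contact_force: [-0.2, -0.7, 0.0]
gripper_width: 0.2
grasp_force: 0.0
```

{"op": "play_rows", "data": {
  "series": [
    [0.5,-7,4,0,0,0],
    [0.6,-7,2,0,0,0],
    [1,-9.9,0,0,0,0],
    [1,-9.9,0,0,0,0],
    [-1,-9.9,0,0,0,0],
    [-1,-9.9,0,0,0,0],
    [-3,-9.4,0,0,0,0],
    [-3,-9.4,0,0,0,0],
    [-5,-8.6,0,0,0,0],
    [-5,-8.6,0,0,0,0],
    [0,0,0,0,0,0]
  ]
}}

```text
clock: 21.75
position: [574.2, -294.0, 151.8]
ee_rot: [-0.662, 0.749, -0.0, -0.0]
contact_force: [0.8, -0.2, 0.2]
gripper_width: -0.3
grasp_force: 0.0
```

{"op": "play_rows", "data": {
  "series": [
    [-6.6,-7,0,0,0,0],
    [-6.7,-7,0,0,0,0],
    [-8,-5.8,0,0,0,0],
    [-8,-5.8,0,0,0,0],
    [-9,-4,0,0,0,0],
    [-9,-4,0,0,0,0],
    [-6.5,-1.6,0,0,0,0],
    [-6.4,-1.6,0,0,0,0],
    [0,0,0,0,0,0]
  ]
}}

```text
clock: 22.5
position: [513.8, -329.5, 152.1]
ee_rot: [-0.663, 0.749, 0.0, -0.0]
contact_force: [0.0, 0.5, -0.8]
gripper_width: 0.2
grasp_force: 0.0
```

Run:
```python
from m import *
s=read_state();p=s['position'];print(s['clock'],p,s['contact_force'])
w=snap('wrist');sc=snap('scene')
for n,d in(('w',w),('sc',sc)):
  print('knob',n);rects(d,(0,150,40),(8,255,255),156,20)
print('g');rects(sc,(45,100,40),(80,255,255),108,30)
cv2.imwrite('pics/c7.png',np.hstack([cv2.resize(w['bgr'],(400,300)),cv2.resize(sc['bgr'][120:210,230:350],(400,300),interpolation=2)]))
```

```text
22.5 [ 513.83414288 -329.46675982  152.13065552] [ 0.00380727  0.46239842 -0.83415043]
knob w
(390, 323) 156 [ 492.4 -339.3] [18.5 30.1] 19.9
(403, 4) 156 [ 482.1 -421.7] [2.8 9. ] 83.0
knob sc
(275, 136) 156 [ 497.9 -310.3] [57.4 15.6] 59.6
g
(279, 156) 108 [ 504.1 -287.2] [72.4 10.9] 84.7
```

View pics/c7.png

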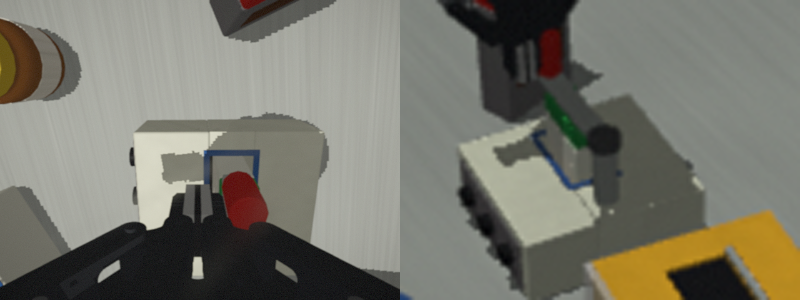

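{"op": "play_rows", "data": {
  "series": [
    [-2,0.2,0,0,0,0],
    [-1,0.1,0,0,0,0],
    [0,0,0,0,0,0],
    [0,0,0,0,0,0]
  ]
}}

```text
clock: 22.93
position: [512.5, -328.7, 151.8]
ee_rot: [-0.663, 0.749, -0.0, 0.0]
contact_force: [1.3, 0.4, 0.4]
gripper_width: 0.6
grasp_force: 0.3
```

{"op": "play_rows", "data": {
  "series": [
    [-2,0.2,0,0,0,0],
    [-1,0.1,0,0,0,0],
    [0,0,0,0,0,0],
    [0,0,0,0,0,0]
  ]
}}

```text
clock: 23.27
position: [509.8, -328.5, 152.0]
ee_rot: [-0.663, 0.749, -0.001, 0.0]
contact_force: [3.1, -1.1, -1.1]
gripper_width: 0.0
grasp_force: 1.5
```

{"op": "play_rows", "data": {
  "series": [
    [10,0,0,0,0,0],
    [20,0,0,0,0,0],
    [20,0,10,0,0,0],
    [10,0,30,0,0,0],
    [0,-10,35,0,0,0],
    [0,0,20,0,0,0],
    [0,0,10,0,0,0],
    [0,0,0,0,0,0],
    [0,0,0,0,0,0]
  ]
}}

```text
clock: 24.02
position: [568.6, -337.8, 255.7]
ee_rot: [-0.663, 0.749, 0.001, -0.0]
contact_force: [0.3, 0.0, -0.5]
gripper_width: 0.2
grasp_force: 0.0
```

Run:
```python
from m import *
s=read_state();p=s['position'];print(s['clock'],p,s['contact_force'])
w=snap('wrist');sc=snap('scene');t=snap('top')
for n,d in(('w',w),('sc',sc),('t',t)):
  print('knob',n);rects(d,(0,150,40),(8,255,255),138,20)
print('exp',[proj(d,(486.3-3.2*0,-331.0,138)) for d in(w,sc)])
print('g');rects(sc,(45,100,40),(80,255,255),108,30);rects(w,(45,100,40),(80,255,255),108,30)
print('slot');rects(sc,(0,0,0),(180,255,70),170,150,(295,185,365,225));rects(t,(0,0,0),(180,255,70),170,150,(285,230,340,290))
cv2.imwrite('pics/c8.png',np.hstack([cv2.resize(w['bgr'],(400,300)),cv2.resize(sc['bgr'][120:240,230:390],(400,300),interpolation=2)]))
```

```text
24.0167 [ 568.59505316 -337.81730207  255.68483495] [ 0.27481043  0.04842253 -0.48093075]
knob w
(466, 241) 138 [ 485.5 -331.4] [19.  30.6] 39.5
(503, 17) 138 [ 460.4 -437.3] [26.4 71.4] 83.1
knob sc
(275, 135) 138 [ 484.4 -334. ] [63.7 19.6] 63.0
(265, 113) 138 [ 453.3 -439.8] [100.5  54.4] 17.9
knob t
(508, 309) 138 [ 443.7 -454.5] [81.  38.2] 18.2
(457, 291) 138 [ 484.3 -334.9] [16.3 16.5] 0.3
exp [(np.float64(460.9436247279748), np.float64(238.19353244109683)), (np.float64(275.1036125642563), np.float64(135.6964132261048))]
g
(279, 156) 108 [ 502.8 -287.8] [76.7 12.3] 83.3
(424, 271) 108 [ 501.9 -299.3] [60.5  8.1] 83.0
slot
(325, 209) 170 [554.6   4.7] [68.2 43.5] 81.0
(312, 259) 170 [554.4   3.5] [69.7 44.8] 80.0
```

View pics/c8.png

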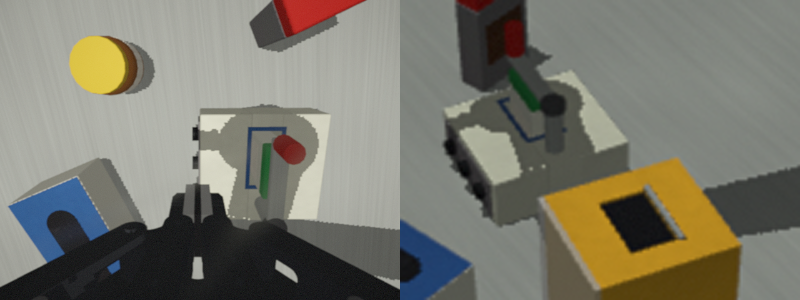

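The knob is at (485.5,-331.4), which matches the computed shut position (486,-331). The bar lies over the green cassette, the flap is shut, and the arm is clear of everything.

```bash
python3 -c "
from bench import job_done;print(job_done())"
```

```text
the job is handed in; nothing more can be done
None
```

I handed the job in at about 24 s of robot time. By the last pictures, the used cassette is through the flap and the flap is shut, the fresh one sits centred in the well, and the latch bar is shut over it; no verdict came back.

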